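# Nest the tasting cups, set the odd one aside

### The arm

A 6-joint arm with a two-finger parallel gripper is mounted at the origin on the work surface. World frame = base frame: x ahead of the robot, y to its left, z up, the work surface at z = 0. Lengths are in m, angles in degrees, forces in N, time in s.
With the tool pointing down it reaches from about 0.425 to 0.95 m from the base axis. Payload 3.5 kg.
Tool frame: the origin (TCP) lies at the very end of the fingers, on their centre line; the grasp point (between the pads) lies 19 mm behind it; z points along the fingers, y is the line along which they close (so a half turn about z gives the same grasp; the last joint's range is limited). The gripper opens to 85 mm and grips with 20 to 120 N. Pads are 22 mm wide; open, the fingers measure 114 mm over their backs; the gripper's body (76 mm by 85 mm) begins 54 mm behind the grasp point. The pads swing forward as they close: fully open they stand 13 mm farther back than shut.
Start: joints at [64.916, 16.404, 90.338, -0, 73.258, -8.594], TCP at [0.192, 0.647, 0.231] pointing down, gripper open.
Joint ranges: [-158.93, 158.93], [-51.34, 127.21], [12.03, 142.37], [-87.48, 267.48], [13.55, 161.25], [-162.69, 162.69]. Speed limits (degrees/s): [159.86, 159.86, 180, 180, 180, 180].

### API

Orientations are given as a 3x3 rotation matrix whose columns are the frame's x, y, z axes.
In Python, from workcell import bot gives the robot as it stands.
- The arm moves only by the tool servo_tool, never from a script. Its argument "motion" is a list that holds one entry, the list of rows, each a list of 4 numbers: the shift along the tool's x, y, z in mm, then the turn about the tool's z in rad. In form: [[[x, y, z, twist], ...]]. A call has exactly 5 rows; each row is the pose to reach, as a shift and turn from the pose commanded when the call began, along the tool's axes at that moment; what a row does not reach only later rows make up. A row lasts 1/8 s, in which the tool goes at most 62.5 mm and 10.7 degrees, less where a joint would pass 70% of its speed; a pose out of reach is approached as far as the arm can. A call with a gripper value outside its range is refused whole. "grip" is the gripper command: -1 is shut, 1 is fully open, values between are in proportion, set as the call begins (left out, the last holds). The fingers move at their own pace and stop on an object; "newtons" is the grip in N (left out, the last holds). Time passes only in rows, so rows that repeat a pose let the fingers close, or fill a call up. It gives the time, the measured TCP pose, the force, the opening and the grip force at its end, in the units of the state.
- bot.observe(): the state, without advancing time (a new reading comes with each control period).
- bot.snapshot(name): name is "side" or "top" or "wrist"; returns a dict with "pixels" (400x640x3 uint8, red, green, blue), "fx", "fy", "cx", "cy" (pixels), "T" (4x4, takes a point from camera to world coordinates). Camera axes: x right, y down, z forward; pixel columns grow to the right and rows downward; lengths in m; the calibration is good to about 2 mm. A picture is of the moment at which its call begins. There is no depth.
- bot.finish_job(): hands the job in; it is judged then, once.
The state is a dict: "time": time; "qpos": joint angles; "qd": joint speeds; "joint_efforts": joint torques, N m; "tcp_pos": TCP position; "ee_rot": TCP orientation; "contact_force": force on the tool from outside, world axes, zero at the start; "ft_torque": the same for the moment, N m; "gripper_width": opening from 0.0 (shut) to 1.0 (fully open); "grasp_force": force on a finger pad.
Only numpy, scipy, OpenCV 4.12 (cv2) and the standard library are available. Lean on these libraries where they do the work, as an engineer would, in place of code of your own. Each camera call takes 0.05 s, during which the arm holds its last target. There are 200 camera calls.

### The job

Put the tasting cups away: on the round black mat, nest the three round cups into one upright stack with the cream one at the bottom in the middle of the mat, then the blue, and the orange on top. The square blue cup does not nest with them, so stand it upright in the small empty metal tray. Do not push aside or knock over the two jars and the salt shaker, and let go of everything when you are finished.

Things in the scene. Friction and masses are not known exactly. Their poses are not given: they have to be found in the camera images.
- round_cream_mid (a point): Round cream cup, open top, 60 tall, 120 g (varies). Straight wall 58 dia., 3 thick, from 20 to 60 up; below it a solid foot 20 tall, 48 dia. tapering to 40. The foot drops into another round cup's mouth (52) till its shoulder sits on the rim: 40 higher per cup. Point: on the axis, 30 above the underside; z up. Grip the wall near the top, 45 to 55 up, so fingertips clear the cup below. Sizes in mm.
- round_blue_mid (a point): Round blue cup, open top, 60 tall, 120 g (varies). Straight wall 58 dia., 3 thick, from 20 to 60 up; below it a solid foot 20 tall, 48 dia. tapering to 40. The foot drops into another round cup's mouth (52) till its shoulder sits on the rim: 40 higher per cup. Point: on the axis, 30 above the underside; z up. Grip the wall near the top, 45 to 55 up, so fingertips clear the cup below. Sizes in mm.
- round_orange_mid (a point): Round orange cup, open top, 60 tall, 120 g (varies). Straight wall 58 dia., 3 thick, from 20 to 60 up; below it a solid foot 20 tall, 48 dia. tapering to 40. The foot drops into another round cup's mouth (52) till its shoulder sits on the rim: 40 higher per cup. Point: on the axis, 30 above the underside; z up. Grip the wall near the top, 45 to 55 up, so fingertips clear the cup below. Sizes in mm.
- square_blue_mid (a point): Square blue cup, open top, 60 tall, 120 g (varies). Straight walls 56 x 56 outside, 3 thick, from 20 to 60 up; below them a foot 46 x 46, 20 tall. It will not go into a round cup. Point: at its centre, 30 above the underside; z up, x and y square to its walls. Grip the wall 45 to 55 up. Sizes in mm.
- mat: Round black rubber mat, 110 mm in diameter and 4 mm thick, fixed to the table. Origin at the centre of its underside, on the table; z is up.
- tray: Small shallow aluminium tray, empty, fixed to the table: 150 mm (its x) x 180 mm (its y), 18 mm high, walls and floor about 4 mm thick. Origin at the centre of its underside, on the table; z is up.
- spice_jar: Amber glass jar with black lid, 40 diameter, 66 mm tall, standing loose among the cups; sizes in mm; not part of the job. Origin at the centre of its underside.
- herb_jar: Green glass jar with white lid, 40 diameter, 66 mm tall, standing loose among the cups; sizes in mm; not part of the job. Origin at the centre of its underside.
- salt_shaker: Steel salt shaker, 42 diameter, 67 mm tall, standing loose among the cups; sizes in mm; not part of the job. Origin at the centre of its underside.
Not all that is in view belongs to the job. Leave any pink or yellow look-alike of the part that bears round_orange_mid alone.

How it is judged:
By the outcome, as a careful person would: the job done as asked, in the order asked, and still so for the second after the job is handed in, with the robot touching nothing.
It also fails if it takes over 125 s, if anything falls off the work surface, if the arm or the gripper's body presses on something with over 40 N, if the wrist force passes 120 N, or if a joint passes its speed limit or range.

## Working session

There is one attempt and no reset: what is moved stays moved. The work goes in short steps, Python scripts to look and compute and a tool call to move; the robot and the scene stay as the last step left them, time stands still between calls to the robot, and variables do not carry over. Pictures are saved under pics/ and viewed, at most 14 in all, crops included, and the job is handed in when it is done.

Besides the shell and the picture viewer there is one more tool, called after ">>>" as name(argument=value, ...) on one line, values as JSON. servo_tool: Moves the arm, as the interface text tells. Its arguments: {"type":"object","properties":{"motion":{"type":"array","items":{"type":"array","items":{"type":"array","items":{"type":"number"}}}},"grip":{"type":"number"},"newtons":{"type":"number"}},"required":["motion"]}

```bash
mkdir -p pics
python3 - <<'E'
from workcell import bot
import cv2,numpy as np
for n in("top","side"):
    s=bot.snapshot(n); cv2.imwrite(f"pics/{n}0.png",s["pixels"][:,:,::-1]); print(n,s["fx"],s["fy"],s["cx"],s["cy"],np.round(s["T"],4).tolist())
o=bot.observe(); print(o["time"],o["tcp_pos"],np.round(o["ee_rot"],3).tolist(),o["gripper_width"])
E
```

```text
top 412.93589706039245 412.93589706039245 326.328953791396 202.37435607254 [[-0.0066, -0.9942, 0.1076, 0.5017], [-0.9993, 0.0025, -0.0376, 0.0187], [0.0371, -0.1077, -0.9935, 0.852], [0.0, 0.0, 0.0, 1.0]]
side 510.710159586792 510.710159586792 321.06679014376965 197.62381571574358 [[0.9856, -0.0996, 0.1364, 0.4181], [-0.1689, -0.5833, 0.7945, -0.8646], [0.0004, -0.8061, -0.5917, 0.7103], [0.0, 0.0, 0.0, 1.0]]
0.1 [0.19132566 0.64669721 0.23007897] [[-0.959, 0.284, -0.001], [0.284, 0.959, -0.002], [0.0, -0.002, -1.0]] 0.9985108265750758
```

View pics/top0.png

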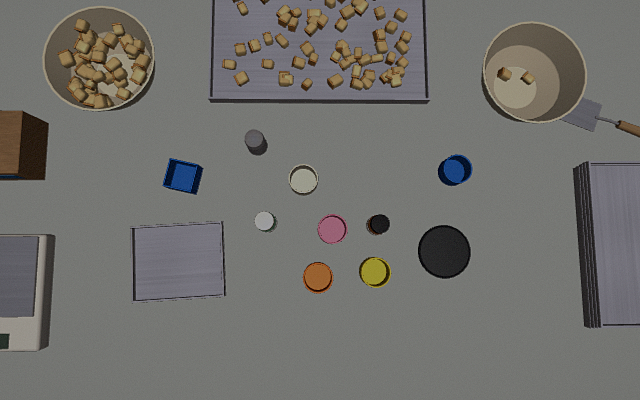

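View pics/side0.png

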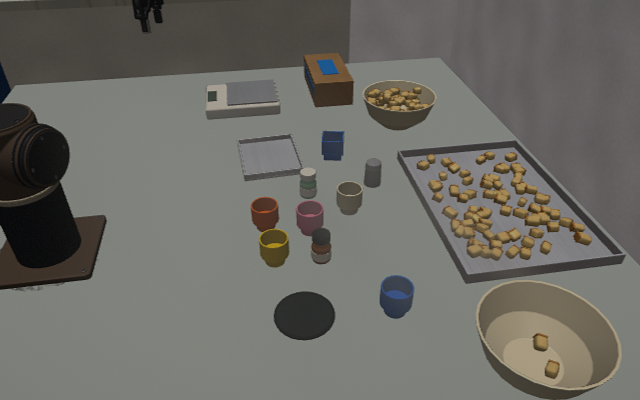

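Top view: square blue cup at (183,176), cream (303,180), round blue (455,170), orange (318,277), pink (332,229), yellow (375,272). The mat is at (444,251) and the tray at (179,261). The herb jar is at (264,221), the spice jar at (379,224) and the salt shaker at (255,141). For "orange", the candidates are (318,277), (332,229) and (375,272). The first fits by hue, and I will confirm it in a crop.

```bash
cat > h.py <<'E'
import cv2,numpy as np
from scipy.optimize import least_squares
from workcell import bot
def cast(s,uv,z):
    uv=np.atleast_2d(np.asarray(uv,float)); T=s["T"]
    d=np.c_[(uv[:,0]-s["cx"])/s["fx"],(uv[:,1]-s["cy"])/s["fy"],np.ones(len(uv))]@T[:3,:3].T
    return (T[:3,3]+d*((z-T[2,3])/d[:,2])[:,None])[:,:2]
def proj(s,p):
    T=s["T"]; c=(np.asarray(p)-T[:3,3])@T[:3,:3]
    return np.array([s["fx"]*c[0]/c[2]+s["cx"],s["fy"]*c[1]/c[2]+s["cy"]])
HS={"orange":((5,130,60),(16,255,255)),"blue":((100,120,30),(125,255,255)),"cream":((18,15,130),(40,90,255)),
    "yellow":((22,150,80),(35,255,255)),"pink":((160,60,80),(179,255,255))}
def blob(s,name,seed,r=30):
    h=cv2.cvtColor(s["pixels"],cv2.COLOR_RGB2HSV); m=cv2.inRange(h,*HS[name])
    w=np.zeros_like(m); cv2.circle(w,tuple(int(v) for v in seed),r,255,-1); m&=w
    m=cv2.morphologyEx(m,cv2.MORPH_CLOSE,np.ones((5,5)))
    return max(cv2.findContours(m,cv2.RETR_EXTERNAL,cv2.CHAIN_APPROX_NONE)[0],key=cv2.contourArea)
def rim(s,c,z,R=.029,free=False,half=True):
    P=cast(s,cv2.convexHull(c).reshape(-1,2) if c.ndim==3 else c,z); P=cast(s,c.reshape(-1,2),z)
    m=P.mean(0); o=m-s["T"][:2,3]; o/=np.linalg.norm(o)
    Q=P[(P-m)@o>-.005] if half else P
    f=lambda v:np.hypot(*(Q-v[:2]).T)-(v[2] if free else R)
    r=least_squares(f,[*m,R] if free else m,loss="soft_l1",f_scale=.001)
    return r.x,np.sqrt(np.mean(f(r.x)**2))
E
python3 - <<'E'
from h import *
s=bot.snapshot("top"); q=bot.snapshot("side")
hs=cv2.cvtColor(s["pixels"],cv2.COLOR_RGB2HSV)
for u,v in((318,277),(332,229),(375,272),(303,180),(455,170),(183,176),(350,330)): print((u,v),hs[v,u])
for n,c,sd in(("orange","orange",(318,277)),("blue","blue",(455,170)),("cream","cream",(303,180)),("yellow","yellow",(375,272)),("pink","pink",(332,229))):
    k=blob(s,c,sd); a,e=rim(s,k,.06,free=True); b,e2=rim(s,k,.06)
    print(n,cv2.contourArea(k),np.round(a,4),np.round(b,4),round(e2,4),"side px",proj(q,[*b,.06]).round(),"reach",np.hypot(*b).round(3))
k=blob(s,"blue",(183,176)); P=cast(s,k.reshape(-1,2),.06)*1000
print("square",cv2.minAreaRect(P.astype(np.float32)))
g=hs[:,:,2]
# mat
m=(g<50).astype(np.uint8)*255; w=np.zeros_like(m); cv2.circle(w,(444,251),40,255,-1); m&=w
k=max(cv2.findContours(m,0,1)[0],key=cv2.contourArea); print("mat",rim(s,k,.004,R=.055,free=True,half=False))
for n,p,z in(("tray c",[(133,228),(222,222),(225,297),(134,301)],.018),("herb",(264,221),.066),("spice",(379,224),.066),("salt",(255,138),.067)): print(n,cast(s,p,z).round(3).tolist())
im=s["pixels"][120:330,120:490,::-1]; cv2.imwrite("pics/crop.png",cv2.resize(im,None,fx=2.1,fy=2.1))
E
```

```text
(318, 277) [ 14 178 152]
(332, 229) [169  94 152]
(375, 272) [ 28 179 154]
(303, 180) [ 26  27 153]
(455, 170) [108 214 124]
(183, 176) [108 204 129]
(350, 330) [ 30   6 118]
orange 687.0 [0.4444 0.0061 0.0275] [0.4462 0.0065] 0.0009 side px [264. 204.] reach 0.446
blue 746.5 [ 0.6543 -0.2701  0.0279] [ 0.6538 -0.269 ] 0.0009 side px [396. 286.] reach 0.707
cream 625.0 [0.6353 0.0342 0.028 ] [0.6341 0.0341] 0.0008 side px [349. 188.] reach 0.635
yellow 670.5 [ 0.4538 -0.1043  0.0277] [ 0.4544 -0.1027] 0.0009 side px [273. 237.] reach 0.466
pink 672.5 [ 0.5373 -0.0226  0.028 ] [ 0.5364 -0.0217] 0.0007 side px [309. 208.] reach 0.537
square ((639.8828735351562, 264.440673828125), (66.79303741455078, 56.813350677490234), 76.79772186279297)
mat (array([ 0.49185305, -0.25517147,  0.05346998]), np.float64(0.0006303831790939568))
tray c [[0.542, 0.371], [0.553, 0.197], [0.405, 0.188], [0.4, 0.363]]
herb [[0.552, 0.107]]
spice [[0.545, -0.112]]
salt [[0.712, 0.126]]
```

View pics/crop.png

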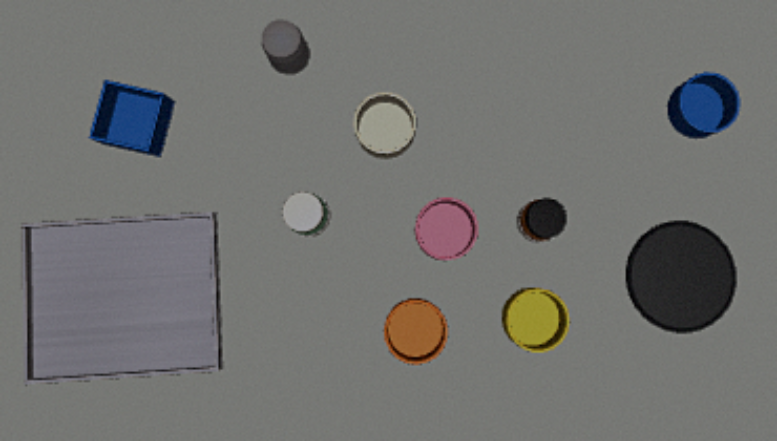

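The crop confirms it: the orange cup is the one at (318,277), pink and yellow are look-alikes, and the blue square and round cups are clearly distinct. The fitted radii (about 28 mm) agree with the given 29 mm. I'll start with cream at about (0.635, 0.034).

>>> servo_tool(motion=[[[-60, -46, 6, 0], [-120, -92, 12, 0], [-180, -138, 18, 0], [-235, -181, 24, 0], [-285, -220, 30, 0]]], grip=1, newtons=40)

```text
time: 0.82
tcp_pos: [0.3749, 0.3932, 0.2056]
ee_rot: [[-0.959, 0.284, 0.0], [0.284, 0.959, 0.0], [-0.0, 0.0, -1.0]]
contact_force: [-0.2, -0.4, 0.5]
gripper_width: 0.996
grasp_force: 0.0
```

>>> servo_tool(motion=[[[-60, -46, 0, 0], [-120, -92, 0, 0], [-180, -138, 0, 0], [-240, -185, 0, 0], [-314, -241, 0, 0]]])

```text
time: 1.45
tcp_pos: [0.5585, 0.1401, 0.2057]
ee_rot: [[-0.959, 0.284, 0.0], [0.284, 0.959, 0.0], [-0.0, 0.0, -1.0]]
contact_force: [0.7, 0.6, 0.0]
gripper_width: 1.004
grasp_force: 0.0
```

>>> servo_tool(motion=[[[0, 0, 0, 0], [0, 0, 0, 0], [0, 0, 0, 0], [0, 0, 0, 0], [0, 0, 0, 0]]])

```text
time: 2.08
tcp_pos: [0.5572, 0.1429, 0.2058]
ee_rot: [[-0.959, 0.282, 0.0], [0.282, 0.959, 0.0], [-0.0, 0.0, -1.0]]
contact_force: [-0.1, -0.0, -0.9]
gripper_width: 0.999
grasp_force: 0.0
```

```bash
cat > go.py <<'E'
import sys
from h import *
def go(x,y,z,yaw=None):
    o=bot.observe(); R=np.array(o["ee_rot"]); d=R.T@(np.array([x,y,z])-o["tcp_pos"])*1000
    print("shift",d.round(1),"dist",np.linalg.norm(d).round())
def st():
    o=bot.observe(); R=np.array(o["ee_rot"]); print("t",round(o["time"],2),"tcp",np.round(o["tcp_pos"],4),"q",np.round(o["qpos"],1),"w",round(o["gripper_width"],3),"F",np.round(o["contact_force"],1),"g",o["grasp_force"],"xax",R[:,0].round(3),"zax",R[:,2].round(3))
if __name__=="__main__":
    st(); go(*map(float,sys.argv[1:4]))
E
python3 - <<'E'
from go import *
st(); go(.635,.034,.2)
s=bot.snapshot("wrist"); cv2.imwrite("pics/w1.png",s["pixels"][:,:,::-1]); print(proj(s,[.635,.034,.06]),proj(s,[.664,.034,.06]),proj(s,[.635,.063,.06]),s["T"][:3,3])
E
```

```text
t 2.08 tcp [0.5572 0.1429 0.2058] q [  4.3   5.2 106.   -0.   68.8 -69.3] w 0.999 F [-0.1 -0.  -0.9] g 0.0 xax [-0.959  0.282 -0.   ] zax [ 0.  0. -1.]
shift [-105.3  -82.5    5.8] dist 134.0
[240.83622125 278.44745764] [250.57143868 301.4150608 ] [267.42917797 271.48465659] [0.48209774 0.16485879 0.34847704]
```

View pics/w1.png

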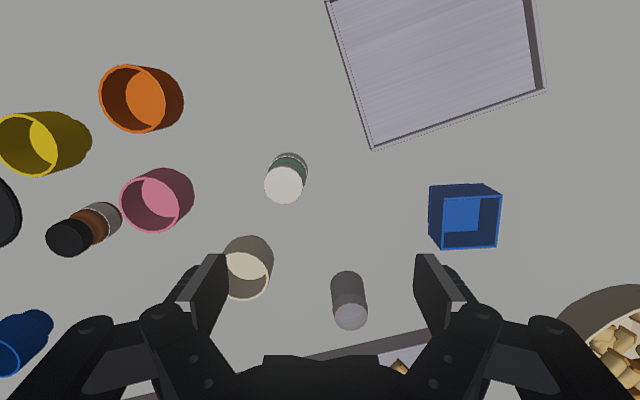

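The wrist view shows the cream rim centred at about (245,275), against a predicted (241,278), so that agrees within about 1 cm of parallax. I'll go above the cup.

>>> servo_tool(motion=[[[-40, -31, 15, 0], [-80, -62, 45, 0], [-105, -82, 70, 0], [-105, -82, 96, 0], [-105, -82, 96, 0]]])

```text
time: 2.75
tcp_pos: [0.6331, 0.0335, 0.1067]
ee_rot: [[-0.959, 0.284, -0.006], [0.284, 0.959, 0.001], [0.006, -0.001, -1.0]]
contact_force: [0.0, 0.3, 0.0]
gripper_width: 0.997
grasp_force: 0.0
```

Run:
```python
from go import *
st(); go(.635,.034,.028)
s=bot.snapshot("wrist"); cv2.imwrite("pics/w2.png",s["pixels"][:,:,::-1]); 
for p in([.635,.034,.06],[.606,.034,.06],[.635,.063,.06],[.635,.005,.06]): print(proj(s,p).round())
k=blob(s,"cream",proj(s,[.635,.034,.06]),120); print(cv2.contourArea(k),cv2.boundingRect(k))
```

```text
t 2.75 tcp [0.6331 0.0335 0.1067] q [ -6.1  18.7 101.3   0.   60.4 -79.6] w 0.997 F [0.  0.3 0. ] g 0.0 xax [-0.959  0.284  0.006] zax [-0.006  0.001 -1.   ]
shift [-2.1  1.1 78.7] dist 79.0
[323. 223.]
[309. 181.]
[367. 211.]
[279. 235.]
5829.0 (278, 177, 90, 85)
```

View pics/w2.png

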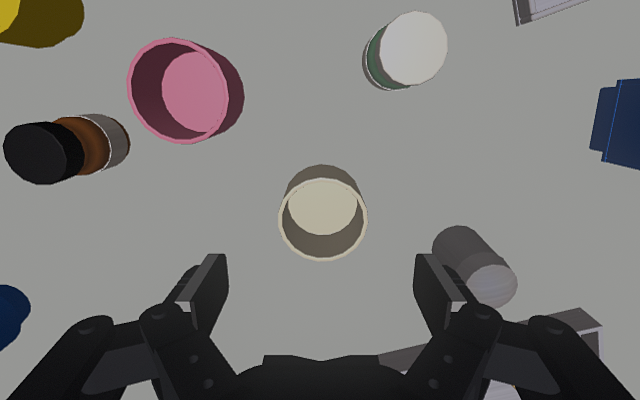

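The rim is centred at about (322,219), between fingers centred at 321, within 3 mm. I'll descend and grip.

>>> servo_tool(motion=[[[-1, 1, 30, 0], [-1, 1, 60, 0], [-1, 1, 79, 0], [-1, 1, 79, 0], [-1, 1, 79, 0]]])

```text
time: 3.42
tcp_pos: [0.6375, 0.0343, 0.0324]
ee_rot: [[-0.959, 0.284, 0.003], [0.284, 0.959, -0.0], [-0.003, 0.0, -1.0]]
contact_force: [-0.4, 0.1, 0.1]
gripper_width: 1.002
grasp_force: 0.0
```

>>> servo_tool(motion=[[[0, 0, 0, 0], [0, 0, 0, 0], [0, 0, 0, 0], [0, 0, 0, 0], [0, 0, 0, 0]]], grip=-1, newtons=30)

```text
time: 4.05
tcp_pos: [0.6375, 0.0341, 0.0324]
ee_rot: [[-0.959, 0.284, 0.003], [0.284, 0.959, -0.0], [-0.003, 0.001, -1.0]]
contact_force: [0.6, 0.1, 6.7]
gripper_width: 0.677
grasp_force: 32.7
```

>>> servo_tool(motion=[[[0, 0, 0, 0], [0, 0, 0, 0], [0, 0, 0, 0], [0, 0, 0, 0], [0, 0, 0, 0]]])

```text
time: 4.68
tcp_pos: [0.6375, 0.0341, 0.0324]
ee_rot: [[-0.959, 0.284, 0.003], [0.284, 0.959, -0.0], [-0.003, 0.001, -1.0]]
contact_force: [-0.8, 0.5, 6.2]
gripper_width: 0.676
grasp_force: 32.7
```

>>> servo_tool(motion=[[[0, 0, -10, 0], [0, 0, -30, 0], [0, 0, -60, 0], [0, 0, -100, 0], [0, 0, -100, 0]]])

```text
time: 5.3
tcp_pos: [0.6393, 0.034, 0.1364]
ee_rot: [[-0.959, 0.284, 0.01], [0.284, 0.959, -0.001], [-0.01, 0.002, -1.0]]
contact_force: [0.2, 0.3, -1.2]
gripper_width: 0.676
grasp_force: 32.5
```

Run:
```python
from go import *
st(); go(.492,-.255,.128)
```

```text
t 5.3 tcp [0.6393 0.034  0.1364] q [ -6.   16.9 100.1  -0.   62.4 -79.5] w 0.676 F [ 0.2  0.3 -1.2] g 32.524236515164375 xax [-0.959  0.284 -0.01 ] zax [ 0.01  -0.001 -1.   ]
shift [  59.4 -318.9    7.2] dist 324.0
```

Gripped: opening 57.5 mm, matching the cup. I'll carry it over the mat and measure where the cup sits in the hand.

>>> servo_tool(motion=[[[6, -30, 0, 0], [16, -80, 0, 0], [26, -135, 0, 0], [36, -185, 0, 0], [45, -235, 0, 0]]])

```text
time: 5.92
tcp_pos: [0.5247, -0.1792, 0.1297]
ee_rot: [[-0.959, 0.284, -0.002], [0.284, 0.959, 0.001], [0.002, 0.0, -1.0]]
contact_force: [-0.3, -0.7, -0.5]
gripper_width: 0.679
grasp_force: 32.6
```

>>> servo_tool(motion=[[[7, -40, 0, 0], [12, -65, 0, 0], [14, -80, 0, 0], [14, -84, 0, 0], [14, -84, 0, 0]]])

```text
time: 6.55
tcp_pos: [0.4894, -0.2544, 0.1304]
ee_rot: [[-0.959, 0.284, -0.0], [0.284, 0.959, 0.001], [0.0, 0.001, -1.0]]
contact_force: [0.5, 0.6, -0.8]
gripper_width: 0.68
grasp_force: 32.6
```

```bash
cat >> go.py <<'E'
def held(name,dz=.0276,seed=None):
    s=bot.snapshot("wrist"); o=bot.observe(); R=np.array(o["ee_rot"]); t=np.array(o["tcp_pos"])
    z=t[2]+dz; k=blob(s,name,proj(s,[t[0],t[1],z]) if seed is None else seed,130)
    for a in(rim(s,k,z,free=True),rim(s,k,z,R=.0288)): print("rim",a[0].round(4),"err",a[1].round(4),"off tool",(R.T@np.r_[a[0][:2]-t[:2],0]*1000).round(1)[:2])
    return s
E
python3 - <<'E'
from go import *
st(); go(.492,-.255,.128); s=held("cream"); cv2.imwrite("pics/w3.png",s["pixels"][:,:,::-1])
E
```

```text
t 6.55 tcp [ 0.4894 -0.2544  0.1304] q [ -38.     7.1  112.5    0.    60.5 -111.6] w 0.68 F [ 0.5  0.6 -0.8] g 32.62624002993107 xax [-0.959  0.284  0.   ] zax [-0.     0.001 -1.   ]
shift [-2.7  0.2  2.4] dist 4.0
rim [ 0.4857 -0.2536  0.0283] err 0.0002 off tool [ 3.8 -0.6]
rim [ 0.4851 -0.2535] err 0.0003 off tool [ 4.4 -0.6]
```

View pics/w3.png

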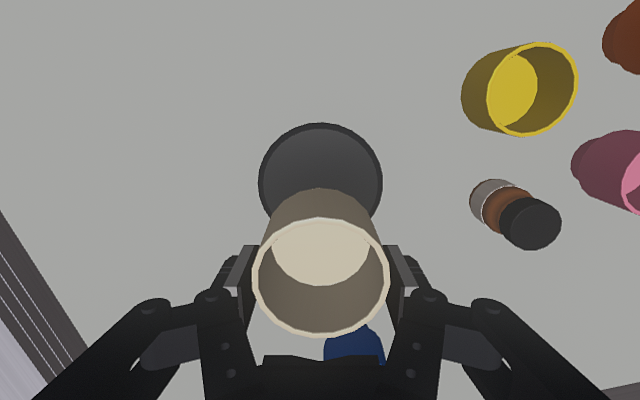

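The wrist view shows the cup held level with its rim centred at (321,275), and the mat behind it at (320,183). I'll measure the mat from this view too.

Run:
```python
from go import *
s=bot.snapshot("wrist"); g=s["pixels"].max(2); m=((g<90)*255).astype(np.uint8); m[215:]=0
k=max(cv2.findContours(m,0,1)[0],key=cv2.contourArea).reshape(-1,2); k=k[(k[:,1]<212)]
h=cv2.cvtColor(s["pixels"],cv2.COLOR_RGB2HSV); print(h[150,320],h[175,300])
P=cast(s,k,.004); c0=np.array([.492,-.255]); P=P[abs(np.hypot(*(P-c0).T)-.055)<.006]
for R in(.0545,.055): print(len(P),least_squares(lambda v:np.hypot(*(P-v).T)-R,c0,loss="soft_l1",f_scale=.001).x.round(4))
```

```text
[120   4  72] [ 0  4 66]
233 [ 0.4897 -0.2554]
233 [ 0.4903 -0.2556]
```

>>> servo_tool(motion=[[[-6, 0, 30, 0], [-6, 0, 60, 0], [-6, 0, 82, 0], [-6, 0, 90, 0], [-6, 0, 93, 0]]])

```text
time: 7.28
tcp_pos: [0.4953, -0.2563, 0.0377]
ee_rot: [[-0.959, 0.283, 0.0], [0.283, 0.959, -0.0], [-0.0, 0.0, -1.0]]
contact_force: [0.1, 0.1, -0.2]
gripper_width: 0.681
grasp_force: 32.6
```

Run:
```python
from go import *
st();s=held("cream")
```

```text
t 7.28 tcp [ 0.4953 -0.2563  0.0377] q [ -37.8   15.7  113.8    0.    50.5 -111.3] w 0.681 F [ 0.1  0.1 -0.2] g 32.62660067528486 xax [-0.959  0.283 -0.   ] zax [ 0. -0. -1.]
rim [ 0.4916 -0.2555  0.0283] err 0.0002 off tool [ 3.9 -0.1]
rim [ 0.491  -0.2553] err 0.0003 off tool [ 4.5 -0.1]
```

>>> servo_tool(motion=[[[0, 0, 1.5, 0], [0, 0, 1.5, 0], [0, 0, 1.5, 0], [0, 0, 1.5, 0], [0, 0, 1.5, 0]]])

```text
time: 7.95
tcp_pos: [0.4951, -0.2568, 0.0365]
ee_rot: [[-0.959, 0.284, 0.0], [0.284, 0.959, -0.0], [-0.0, -0.0, -1.0]]
contact_force: [-0.3, -0.5, -0.5]
gripper_width: 0.676
grasp_force: 32.7
```

>>> servo_tool(motion=[[[0, 0, 0, 0], [0, 0, 0, 0], [0, 0, 0, 0], [0, 0, 0, 0], [0, 0, 0, 0]]], grip=1)

```text
time: 8.57
tcp_pos: [0.495, -0.2566, 0.0362]
ee_rot: [[-0.959, 0.284, 0.0], [0.284, 0.959, -0.0], [-0.0, -0.0, -1.0]]
contact_force: [0.1, 0.6, -0.5]
gripper_width: 0.999
grasp_force: 0.0
```

>>> servo_tool(motion=[[[0, 0, -20, 0], [0, 0, -60, 0], [0, 0, -115, 0], [0, 0, -140, 0], [0, 0, -140, 0]]])

```text
time: 9.2
tcp_pos: [0.4966, -0.2578, 0.1806]
ee_rot: [[-0.959, 0.284, 0.006], [0.284, 0.959, -0.005], [-0.007, -0.003, -1.0]]
contact_force: [-0.6, -0.1, -0.3]
gripper_width: 0.996
grasp_force: 0.0
```

Run:
```python
from go import *
st(); go(.6540,-.2698,.13)
s=bot.snapshot("top"); k=blob(s,"cream",proj(s,[.491,-.2553,.064]),25); print(rim(s,k,.064,free=True),rim(s,k,.064,R=.028)); s=held("cream",.064-bot.observe()["tcp_pos"][2])
```

```text
t 9.2 tcp [ 0.4966 -0.2578  0.1806] q [ -37.8    4.4  109.7   -0.    65.5 -111.3] w 0.996 F [-0.6 -0.1 -0.3] g 0.0 xax [-0.959  0.284 -0.007] zax [ 0.006 -0.005 -1.   ]
shift [-153.9   33.3   51.6] dist 166.0
(array([ 0.48309448, -0.26306189,  0.01672393]), np.float64(0.005096737795814263)) (array([ 0.49196996, -0.25362883]), np.float64(0.008533497329931503))
rim [ 0.4919 -0.2566  0.0282] err 0.0002 off tool [ 2.5 -1.1]
rim [ 0.4912 -0.2564] err 0.0004 off tool [ 3.2 -1.1]
```

>>> servo_tool(motion=[[[-50, 11, 5, 0], [-100, 22, 15, 0], [-145, 32, 35, 0], [-155, 33, 50, 0], [-155, 33, 50, 0]]])

```text
time: 9.93
tcp_pos: [0.6508, -0.2678, 0.1218]
ee_rot: [[-0.959, 0.284, -0.007], [0.283, 0.959, 0.004], [0.008, 0.002, -1.0]]
contact_force: [-0.8, -0.8, -0.2]
gripper_width: 1.0
grasp_force: 0.0
```

>>> servo_tool(motion=[[[0, 0, 0, 0], [0, 0, 0, 0], [0, 0, 0, 0], [0, 0, 0, 0], [0, 0, 0, 0]]])

```text
time: 10.55
tcp_pos: [0.6529, -0.269, 0.1265]
ee_rot: [[-0.959, 0.284, 0.0], [0.284, 0.959, -0.0], [-0.0, -0.0, -1.0]]
contact_force: [0.3, 0.4, -0.5]
gripper_width: 0.997
grasp_force: 0.0
```

Run:
```python
from go import *
st(); s=held("blue",.06-bot.observe()["tcp_pos"][2],proj(bot.snapshot("wrist"),[.654,-.2695,.05])); go(.654,-.2695,.032);cv2.imwrite("pics/w4.png",s["pixels"][:,:,::-1])
```

```text
t 10.55 tcp [ 0.6529 -0.269   0.1265] q [ -30.6   25.5   89.9   -0.    64.6 -104.1] w 0.997 F [ 0.3  0.4 -0.5] g 0.0 xax [-0.959  0.284 -0.   ] zax [ 0. -0. -1.]
rim [ 0.6523 -0.2703  0.0281] err 0.0003 off tool [ 0.2 -1.5]
rim [ 0.6515 -0.2701] err 0.0005 off tool [ 1.  -1.5]
shift [-1.2 -0.2 94.3] dist 94.0
```

View pics/w4.png

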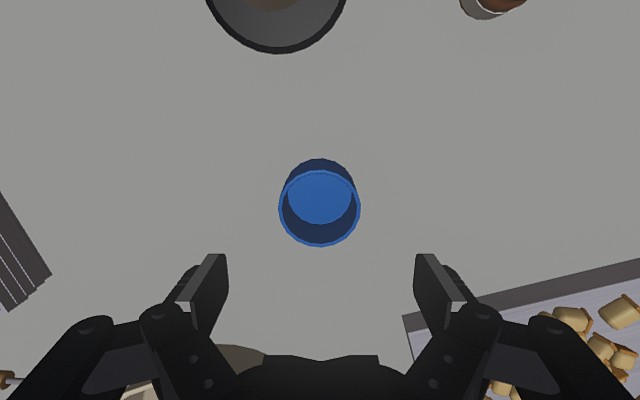

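The round blue cup has its rim at (320,208), centred between the fingers. The pan edge at (405,315) is about 13 cm off, clear of the fingers.

>>> servo_tool(motion=[[[1, -1, 30, 0], [1, -1, 60, 0], [1, -1, 85, 0], [1, -1, 94, 0], [1, -1, 94, 0]]])

```text
time: 11.28
tcp_pos: [0.6515, -0.2695, 0.0317]
ee_rot: [[-0.959, 0.284, -0.001], [0.284, 0.959, 0.001], [0.001, 0.0, -1.0]]
contact_force: [0.2, -0.0, 0.5]
gripper_width: 1.0
grasp_force: 0.0
```

>>> servo_tool(motion=[[[0, 0, 0, 0], [0, 0, 0, 0], [0, 0, 0, 0], [0, 0, 0, 0], [0, 0, 0, 0]]], grip=-1)

```text
time: 11.9
tcp_pos: [0.6529, -0.2703, 0.0343]
ee_rot: [[-0.959, 0.284, 0.003], [0.284, 0.959, -0.002], [-0.003, -0.001, -1.0]]
contact_force: [1.1, 0.8, 5.6]
gripper_width: 0.677
grasp_force: 32.9
```

>>> servo_tool(motion=[[[0, 0, 0, 0], [0, 0, 0, 0], [0, 0, 0, 0], [0, 0, 0, 0], [0, 0, 0, 0]]])

```text
time: 12.52
tcp_pos: [0.653, -0.2702, 0.0343]
ee_rot: [[-0.959, 0.284, 0.003], [0.284, 0.959, -0.002], [-0.003, -0.001, -1.0]]
contact_force: [0.1, 1.6, 5.4]
gripper_width: 0.675
grasp_force: 32.9
```

>>> servo_tool(motion=[[[0, 0, -20, 0], [0, 0, -60, 0], [0, 0, -110, 0], [0, 0, -140, 0], [0, 0, -140, 0]]])

```text
time: 13.15
tcp_pos: [0.6531, -0.2706, 0.1765]
ee_rot: [[-0.959, 0.284, 0.006], [0.284, 0.959, -0.004], [-0.007, -0.002, -1.0]]
contact_force: [-0.4, 0.5, -1.4]
gripper_width: 0.673
grasp_force: 32.8
```

Run:
```python
from go import *
st(); go(.494,-.2565,.17)
```

```text
t 13.15 tcp [ 0.6531 -0.2706  0.1765] q [ -30.7   22.6   88.3   -0.    68.7 -104.2] w 0.673 F [-0.4  0.5 -1.4] g 32.75996709242463 xax [-0.959  0.284 -0.007] zax [ 0.006 -0.004 -1.   ]
shift [156.6 -31.7   5.5] dist 160.0
```

>>> servo_tool(motion=[[[35, -7, 0, 0], [80, -16, 0, 0], [125, -25, 0, 0], [150, -31, 0, 0], [157, -32, 0, 0]]])

```text
time: 13.78
tcp_pos: [0.4897, -0.2547, 0.1698]
ee_rot: [[-0.959, 0.285, -0.004], [0.285, 0.959, 0.003], [0.004, 0.002, -1.0]]
contact_force: [1.4, -0.6, -1.3]
gripper_width: 0.675
grasp_force: 32.8
```

>>> servo_tool(motion=[[[0, 0, 0, 0], [0, 0, 0, 0], [0, 0, 0, 0], [0, 0, 0, 0], [0, 0, 0, 0]]])

```text
time: 14.4
tcp_pos: [0.4923, -0.2557, 0.1721]
ee_rot: [[-0.959, 0.284, -0.0], [0.284, 0.959, 0.0], [0.0, 0.0, -1.0]]
contact_force: [0.5, -0.4, -0.9]
gripper_width: 0.678
grasp_force: 32.8
```

Run:
```python
from go import *
st(); s=held("blue",.0257); cv2.imwrite("pics/w5.png",s["pixels"][:,:,::-1])
```

```text
t 14.4 tcp [ 0.4923 -0.2557  0.1721] q [ -37.9    4.6  110.4    0.    65.  -111.5] w 0.678 F [ 0.5 -0.4 -0.9] g 32.75547539815307 xax [-0.959  0.284  0.   ] zax [-0.  0. -1.]
rim [ 0.4916 -0.2559  0.0284] err 0.0002 off tool [ 0.5 -0.3]
rim [ 0.4912 -0.2558] err 0.0003 off tool [ 1.  -0.3]
```

View pics/w5.png

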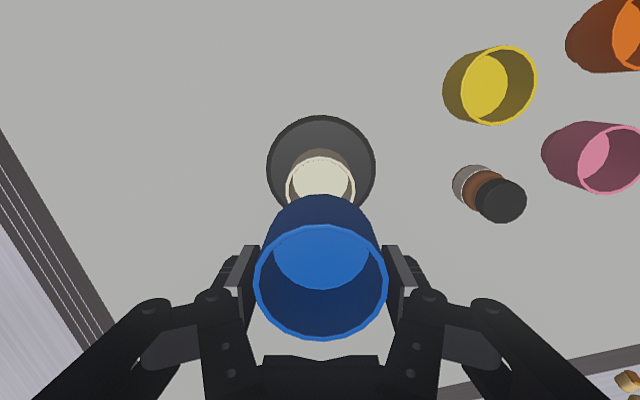

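The blue cup sits over the cream cup and the mat, with the cream rim visible behind it at (320,185). The measured offset is under 1 mm. I'll lower until the foot is just above the mouth, then insert gently.

>>> servo_tool(motion=[[[0, 0, 30, 0], [0, 0, 55, 0], [0, 0, 68, 0], [0, 0, 68, 0], [0, 0, 68, 0]]])

```text
time: 15.08
tcp_pos: [0.4928, -0.2563, 0.1054]
ee_rot: [[-0.959, 0.284, 0.002], [0.284, 0.959, -0.001], [-0.002, -0.001, -1.0]]
contact_force: [0.2, -0.5, -1.4]
gripper_width: 0.668
grasp_force: 32.8
```

Run:
```python
from go import *
st(); s=held("blue",.0257); go(.4915,-.2556,.0783)
```

```text
t 15.07 tcp [ 0.4928 -0.2563  0.1054] q [ -37.9    9.4  112.8   -0.    57.7 -111.5] w 0.668 F [ 0.2 -0.5 -1.4] g 32.75726929306984 xax [-0.959  0.284 -0.002] zax [ 0.002 -0.001 -1.   ]
rim [ 0.492  -0.2564  0.0284] err 0.0002 off tool [ 0.9 -0.3]
rim [ 0.4915 -0.2563] err 0.0004 off tool [ 1.4 -0.3]
shift [ 1.6  0.4 27.3] dist 27.0
```

>>> servo_tool(motion=[[[0, 0.7, 8, 0], [0, 0.7, 16, 0], [0, 0.7, 22, 0], [0, 0.7, 25, 0], [0, 0.7, 27, 0]]])

```text
time: 15.75
tcp_pos: [0.4928, -0.2553, 0.0783]
ee_rot: [[-0.959, 0.284, 0.0], [0.284, 0.959, 0.0], [-0.0, 0.0, -1.0]]
contact_force: [-2.2, 3.1, 9.3]
gripper_width: 0.679
grasp_force: 33.6
```

>>> servo_tool(motion=[[[0, 0, 0, 0], [0, 0, 0, 0], [0, 0, 0, 0], [0, 0, 0, 0], [0, 0, 0, 0]]])

```text
time: 16.38
tcp_pos: [0.4927, -0.2553, 0.0784]
ee_rot: [[-0.959, 0.284, 0.001], [0.284, 0.959, -0.0], [-0.001, -0.0, -1.0]]
contact_force: [-1.8, 1.8, 5.2]
gripper_width: 0.674
grasp_force: 33.3
```

Contact came at exactly the expected seating height (0.0783), so the blue cup is seated. I'll release and go up.

>>> servo_tool(motion=[[[0, 0, 0, 0], [0, 0, 0, 0], [0, 0, 0, 0], [0, 0, 0, 0], [0, 0, 0, 0]]], grip=1)

```text
time: 17.0
tcp_pos: [0.4922, -0.2551, 0.0771]
ee_rot: [[-0.959, 0.284, -0.0], [0.284, 0.959, 0.0], [0.0, -0.0, -1.0]]
contact_force: [0.1, -0.2, -0.3]
gripper_width: 0.998
grasp_force: 0.0
```

>>> servo_tool(motion=[[[0, 0, -15, 0], [0, 0, -45, 0], [0, 0, -85, 0], [0, 0, -100, 0], [0, 0, -100, 0]]])

```text
time: 17.62
tcp_pos: [0.4929, -0.2555, 0.1787]
ee_rot: [[-0.959, 0.284, 0.003], [0.284, 0.959, -0.002], [-0.003, -0.001, -1.0]]
contact_force: [-0.0, 0.0, -1.3]
gripper_width: 1.0
grasp_force: 0.0
```

Run:
```python
from go import *
st(); s=held("blue",.104-bot.observe()["tcp_pos"][2]); go(.4430,.006,.18)
```

```text
t 17.62 tcp [ 0.4929 -0.2555  0.1787] q [ -37.9    4.1  110.2    0.    65.5 -111.4] w 1.0 F [-0.   0.  -1.3] g 0.0 xax [-0.959  0.284 -0.003] zax [ 0.003 -0.002 -1.   ]
rim [ 0.4927 -0.2558  0.0284] err 0.0003 off tool [-0.8 -0.7]
rim [ 0.4922 -0.2557] err 0.0004 off tool [-0.3 -0.7]
shift [121.1 236.3  -3. ] dist 266.0
```

>>> servo_tool(motion=[[[25, 50, 0, 0], [50, 100, 0, 0], [75, 150, 0, 0], [100, 200, 0, 0], [121, 236, 0, 0]]])

```text
time: 18.3
tcp_pos: [0.4412, 0.0077, 0.1749]
ee_rot: [[-0.959, 0.283, -0.004], [0.283, 0.959, 0.001], [0.004, -0.0, -1.0]]
contact_force: [-0.2, -0.7, -0.7]
gripper_width: 1.001
grasp_force: 0.0
```

>>> servo_tool(motion=[[[0, 0, 30, 0], [0, 0, 55, 0], [0, 0, 55, 0], [0, 0, 55, 0], [0, 0, 55, 0]]])

```text
time: 18.92
tcp_pos: [0.444, 0.0052, 0.1232]
ee_rot: [[-0.959, 0.284, 0.002], [0.284, 0.959, -0.0], [-0.002, 0.0, -1.0]]
contact_force: [-0.8, 0.6, -0.5]
gripper_width: 0.997
grasp_force: 0.0
```

Run:
```python
from go import *
st(); s=held("orange",.06-bot.observe()["tcp_pos"][2],proj(bot.snapshot("wrist"),[.4435,.006,.06])); go(.4435,.006,.033);cv2.imwrite("pics/w6.png",s["pixels"][:,:,::-1])
```

```text
t 18.93 tcp [0.444  0.0052 0.1232] q [-12.5  -6.6 127.1  -0.   59.5 -85.9] w 0.997 F [-0.8  0.6 -0.5] g 0.0 xax [-0.959  0.284 -0.002] zax [ 0.002 -0.    -1.   ]
rim [0.4423 0.0065 0.0281] err 0.0002 off tool [1.9 0.7]
rim [0.4415 0.0068] err 0.0005 off tool [2.7 0.7]
shift [ 0.7  0.6 90.1] dist 90.0
```

View pics/w6.png

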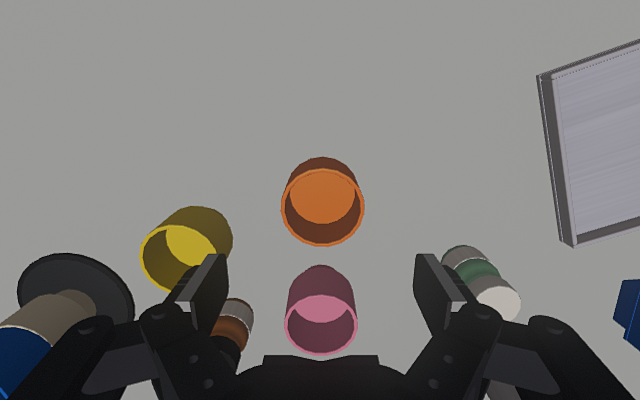

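The orange cup has its rim at (322,208), between the fingers. Yellow (185,250) and pink (320,320) clear the fingers by more than 15 mm. I'll descend and grip.

>>> servo_tool(motion=[[[2, 1, 30, 0], [2, 1, 60, 0], [2, 1, 82, 0], [2, 1, 90, 0], [2, 1, 90, 0]]])

```text
time: 19.65
tcp_pos: [0.4418, 0.007, 0.0324]
ee_rot: [[-0.959, 0.284, -0.0], [0.284, 0.959, 0.0], [0.0, -0.0, -1.0]]
contact_force: [-0.3, 0.0, 0.3]
gripper_width: 1.001
grasp_force: 0.0
```

>>> servo_tool(motion=[[[0, 0, 0, 0], [0, 0, 0, 0], [0, 0, 0, 0], [0, 0, 0, 0], [0, 0, 0, 0]]], grip=-1)

```text
time: 20.27
tcp_pos: [0.4429, 0.0068, 0.0337]
ee_rot: [[-0.959, 0.284, 0.003], [0.284, 0.959, -0.001], [-0.003, 0.0, -1.0]]
contact_force: [-0.5, -0.0, 5.5]
gripper_width: 0.677
grasp_force: 32.8
```

>>> servo_tool(motion=[[[0, 0, 0, 0], [0, 0, 0, 0], [0, 0, 0, 0], [0, 0, 0, 0], [0, 0, 0, 0]]])

```text
time: 20.9
tcp_pos: [0.4429, 0.0068, 0.0337]
ee_rot: [[-0.959, 0.284, 0.003], [0.284, 0.959, -0.001], [-0.003, 0.0, -1.0]]
contact_force: [-1.5, 0.1, 7.2]
gripper_width: 0.679
grasp_force: 32.8
```

>>> servo_tool(motion=[[[0, 0, -20, 0], [0, 0, -65, 0], [0, 0, -120, 0], [0, 0, -175, 0], [0, 0, -175, 0]]])

```text
time: 21.52
tcp_pos: [0.4446, 0.0065, 0.2127]
ee_rot: [[-0.959, 0.284, 0.011], [0.284, 0.959, -0.003], [-0.012, 0.001, -1.0]]
contact_force: [0.4, 0.8, -2.6]
gripper_width: 0.679
grasp_force: 32.9
```

Run:
```python
from go import *
st(); go(.4925,-.2556,.208)
```

```text
t 21.52 tcp [0.4446 0.0065 0.2127] q [-12.3 -13.5 122.8  -0.   70.  -85.8] w 0.679 F [ 0.4  0.8 -2.6] g 32.92868150398135 xax [-0.959  0.284 -0.012] zax [ 0.011 -0.003 -1.   ]
shift [-120.3 -237.7    5.9] dist 266.0
```

>>> servo_tool(motion=[[[-18, -36, 0, 0], [-43, -86, 0, 0], [-70, -137, 0, 0], [-95, -188, 0, 0], [-113, -222, 0, 0]]])

```text
time: 22.15
tcp_pos: [0.486, -0.2396, 0.2048]
ee_rot: [[-0.958, 0.286, -0.003], [0.286, 0.958, 0.002], [0.003, 0.001, -1.0]]
contact_force: [-0.4, 0.3, -1.9]
gripper_width: 0.678
grasp_force: 33.0
```

>>> servo_tool(motion=[[[-5, -10, 0, 0], [-7, -16, 0, 0], [-7, -16, 0, 0], [-7, -16, 0, 0], [-7, -16, 0, 0]]])

```text
time: 22.78
tcp_pos: [0.4892, -0.2543, 0.2073]
ee_rot: [[-0.959, 0.283, 0.0], [0.283, 0.959, -0.0], [-0.0, 0.0, -1.0]]
contact_force: [0.2, -0.1, -0.8]
gripper_width: 0.68
grasp_force: 33.0
```

Run:
```python
from go import *
st(); s=held("orange",.0263); cv2.imwrite("pics/w7.png",s["pixels"][:,:,::-1])
```

```text
t 22.77 tcp [ 0.4892 -0.2543  0.2073] q [ -38.     2.   109.2    0.    68.8 -111.6] w 0.68 F [ 0.2 -0.1 -0.8] g 33.03674077615142 xax [-0.959  0.283 -0.   ] zax [ 0. -0. -1.]
rim [ 0.4886 -0.2545  0.0284] err 0.0002 off tool [ 0.5 -0.2]
rim [ 0.4882 -0.2544] err 0.0003 off tool [ 0.9 -0.2]
```

View pics/w7.png

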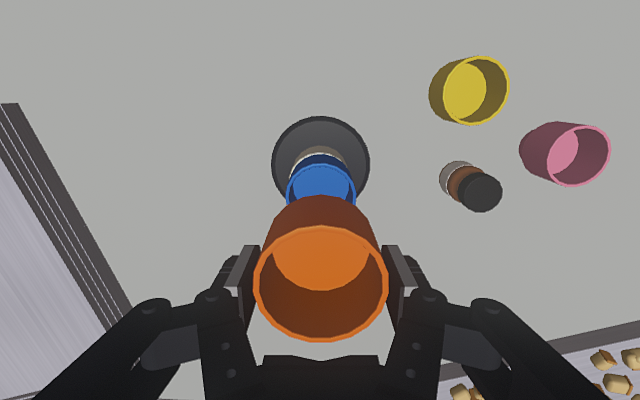

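The orange cup is held over the blue/cream stack, with the blue rim at (320,190). I'll correct by 3 mm and lower.

>>> servo_tool(motion=[[[-3, 0, 30, 0], [-3, 0, 52, 0], [-3, 0, 63, 0], [-3, 0, 63, 0], [-3, 0, 63, 0]]])

```text
time: 23.45
tcp_pos: [0.4926, -0.2565, 0.1454]
ee_rot: [[-0.959, 0.284, 0.002], [0.284, 0.959, -0.001], [-0.002, -0.001, -1.0]]
contact_force: [-0.1, 0.4, -1.4]
gripper_width: 0.676
grasp_force: 33.0
```

Run:
```python
from go import *
st(); s=held("orange",.0263); go(.4922,-.2555,.1177)
```

```text
t 23.45 tcp [ 0.4926 -0.2565  0.1454] q [ -38.     6.4  111.5    0.    62.  -111.5] w 0.676 F [-0.1  0.4 -1.4] g 33.03690070286393 xax [-0.959  0.284 -0.002] zax [ 0.002 -0.001 -1.   ]
rim [ 0.492  -0.2566  0.0284] err 0.0002 off tool [ 0.6 -0.3]
rim [ 0.4916 -0.2565] err 0.0003 off tool [ 1.  -0.3]
shift [ 0.8  0.9 27.8] dist 28.0
```

>>> servo_tool(motion=[[[0, 0.9, 8, 0], [0, 0.9, 16, 0], [0, 0.9, 22, 0], [0, 0.9, 25.5, 0], [0, 0.9, 27, 0]]])

```text
time: 24.12
tcp_pos: [0.4926, -0.2553, 0.1178]
ee_rot: [[-0.959, 0.284, 0.0], [0.284, 0.959, 0.0], [-0.0, 0.0, -1.0]]
contact_force: [-0.7, 0.8, 5.6]
gripper_width: 0.675
grasp_force: 33.5
```

>>> servo_tool(motion=[[[0, 0, 0, 0], [0, 0, 0, 0], [0, 0, 0, 0], [0, 0, 0, 0], [0, 0, 0, 0]]])

```text
time: 24.75
tcp_pos: [0.4926, -0.2554, 0.1177]
ee_rot: [[-0.959, 0.284, 0.001], [0.284, 0.959, -0.0], [-0.001, -0.0, -1.0]]
contact_force: [-0.3, 0.0, 3.1]
gripper_width: 0.676
grasp_force: 33.4
```

Seated at 0.1177 as computed. I'll release, lift and travel to the square blue cup.

>>> servo_tool(motion=[[[0, 0, 0, 0], [0, 0, 0, 0], [0, 0, 0, 0], [0, 0, 0, 0], [0, 0, 0, 0]]], grip=1)

```text
time: 25.38
tcp_pos: [0.4922, -0.2552, 0.1171]
ee_rot: [[-0.959, 0.284, -0.0], [0.284, 0.959, 0.0], [0.0, 0.0, -1.0]]
contact_force: [-0.9, -0.1, 0.4]
gripper_width: 1.001
grasp_force: 0.0
```

>>> servo_tool(motion=[[[0, 0, -15, 0], [0, 0, -45, 0], [0, 0, -85, 0], [0, 0, -100, 0], [0, 0, -100, 0]]])

```text
time: 26.0
tcp_pos: [0.4928, -0.2556, 0.2187]
ee_rot: [[-0.959, 0.284, 0.002], [0.284, 0.959, -0.002], [-0.003, -0.001, -1.0]]
contact_force: [-0.1, 0.3, -0.0]
gripper_width: 1.005
grasp_force: 0.0
```

Run:
```python
from go import *
st(); s=held("orange",.144-bot.observe()["tcp_pos"][2]); go(.637,.260,.2)
```

```text
t 26.0 tcp [ 0.4928 -0.2556  0.2187] q [ -37.9    1.8  108.2   -0.    69.8 -111.4] w 1.005 F [-0.1  0.3 -0. ] g 0.0 xax [-0.959  0.284 -0.003] zax [ 0.002 -0.002 -1.   ]
rim [ 0.4929 -0.2559  0.0283] err 0.0002 off tool [-1.1 -0.6]
rim [ 0.4924 -0.2557] err 0.0004 off tool [-0.5 -0.6]
shift [  7.2 535.   16.9] dist 535.0
```

>>> servo_tool(motion=[[[1, 55, 0, 0], [2, 112, 0, 0], [3, 170, 0, 0], [4, 228, 0, 0], [4, 280, 0, 0]]])

```text
time: 26.68
tcp_pos: [0.5669, 0.0166, 0.2146]
ee_rot: [[-0.959, 0.283, -0.004], [0.283, 0.959, 0.001], [0.004, -0.001, -1.0]]
contact_force: [1.2, -0.2, -0.0]
gripper_width: 1.001
grasp_force: 0.0
```

>>> servo_tool(motion=[[[1, 55, 5, -0.01], [2, 112, 15, -0.03], [3, 170, 40, -0.06], [3, 220, 60, -0.06], [3, 255, 80, -0.06]]])

```text
time: 27.3
tcp_pos: [0.636, 0.2618, 0.1333]
ee_rot: [[-0.975, 0.224, -0.004], [0.224, 0.975, -0.001], [0.004, -0.002, -1.0]]
contact_force: [0.4, -0.3, -0.6]
gripper_width: 1.001
grasp_force: 0.0
```

>>> servo_tool(motion=[[[0, 0, 0, 0], [0, 0, 0, 0], [0, 0, 0, 0], [0, 0, 0, 0], [0, 0, 0, 0]]])

```text
time: 27.92
tcp_pos: [0.6377, 0.2592, 0.138]
ee_rot: [[-0.974, 0.227, 0.001], [0.227, 0.974, 0.0], [-0.001, 0.0, -1.0]]
contact_force: [-0.5, -0.5, -0.1]
gripper_width: 0.999
grasp_force: 0.0
```

Run:
```python
from go import *
st(); s=bot.snapshot("wrist"); o=bot.observe(); R=np.array(o["ee_rot"])
k=blob(s,"blue",proj(s,[.637,.26,.06]),130)
P=cast(s,k.reshape(-1,2),.06); Q=((np.c_[P,0*P[:,0]]-np.r_[o["tcp_pos"][:2],0])@R)[:,:2]*1000
print("tool extents",Q.min(0),Q.max(0),cv2.minAreaRect(Q.astype(np.float32)))
# side edges (|y| extremes) and near edge (min x)
lo=Q[:,0].min(); m=(Q[:,0]>lo+8)&(Q[:,0]<lo+48)
for sgn in(-1,1):
    e=Q[m&(sgn*(Q[:,1]-np.median(Q[:,1]))>20)]; print("edge",sgn,np.polyfit(e[:,0],e[:,1],1),e[:,1].mean())
cv2.imwrite("pics/w8.png",s["pixels"][:,:,::-1])
```

```text
t 27.93 tcp [0.6377 0.2592 0.138 ] q [ 13.7  22.7  92.4  -0.   64.8 -63.2] w 0.999 F [-0.5 -0.5 -0.1] g 0.0 xax [-0.974  0.227 -0.001] zax [ 0.001  0.    -1.   ]
tool extents [-27.2693428  -16.64983162] [35.33005863 38.75998934] ((4.034999847412109, 11.052507400512695), (55.402313232421875, 62.593929290771484), 89.98431396484375)
edge -1 [-2.82158734e-03 -1.63129128e+01] -16.31553141286164
edge 1 [-5.76196737e-03  3.83749467e+01] 38.36955495136742
```

View pics/w8.png

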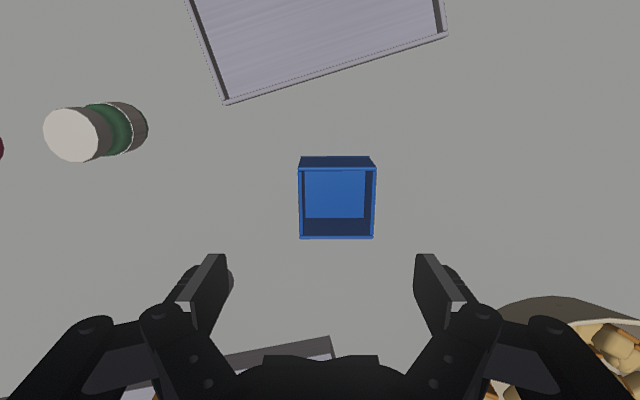

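The square blue cup is at (337,203), aligned with the fingers but 11 mm to the right. I'll correct that, descend and grip.

>>> servo_tool(motion=[[[1, 11, 10, 0], [1, 11, 40, 0], [1, 11, 75, 0], [1, 11, 98, 0], [1, 11, 104, 0]]])

```text
time: 28.6
tcp_pos: [0.6374, 0.2707, 0.0305]
ee_rot: [[-0.974, 0.226, -0.004], [0.226, 0.974, -0.001], [0.004, -0.002, -1.0]]
contact_force: [-0.9, 0.3, 0.9]
gripper_width: 1.0
grasp_force: 0.0
```

>>> servo_tool(motion=[[[0, 0, 0, 0], [0, 0, 0, 0], [0, 0, 0, 0], [0, 0, 0, 0], [0, 0, 0, 0]]], grip=-1)

```text
time: 29.22
tcp_pos: [0.6401, 0.271, 0.035]
ee_rot: [[-0.974, 0.226, 0.003], [0.226, 0.974, 0.001], [-0.003, 0.001, -1.0]]
contact_force: [-0.4, -0.4, 6.1]
gripper_width: 0.646
grasp_force: 33.9
```

>>> servo_tool(motion=[[[0, 0, 0, 0], [0, 0, 0, 0], [0, 0, 0, 0], [0, 0, 0, 0], [0, 0, 0, 0]]])

```text
time: 29.85
tcp_pos: [0.6401, 0.271, 0.035]
ee_rot: [[-0.974, 0.226, 0.003], [0.226, 0.974, 0.001], [-0.003, 0.001, -1.0]]
contact_force: [-0.4, 0.3, 6.0]
gripper_width: 0.648
grasp_force: 33.9
```

>>> servo_tool(motion=[[[0, 0, -20, 0], [0, 0, -60, 0], [0, 0, -90, 0], [0, 0, -100, 0], [0, 0, -100, 0]]])

```text
time: 30.48
tcp_pos: [0.6388, 0.2707, 0.1335]
ee_rot: [[-0.974, 0.226, 0.0], [0.226, 0.974, 0.0], [-0.0, 0.0, -1.0]]
contact_force: [-0.2, 0.0, -2.5]
gripper_width: 0.645
grasp_force: 33.1
```

Run:
```python
from go import *
st(); go(.475,.280,.13)
```

```text
t 30.48 tcp [0.6388 0.2707 0.1335] q [ 14.6  23.6  91.7  -0.   64.7 -62.3] w 0.645 F [-0.2  0.  -2.5] g 33.10478746891022 xax [-0.974  0.226 -0.   ] zax [ 0.  0. -1.]
shift [161.6 -28.    3.4] dist 164.0
```

>>> servo_tool(motion=[[[25, -4, 0, 0], [75, -13, 0, 0], [125, -22, 0, 0], [155, -27, 0, 0], [161, -28, 0, 0]]])

```text
time: 31.1
tcp_pos: [0.4726, 0.2795, 0.1308]
ee_rot: [[-0.974, 0.225, -0.005], [0.225, 0.974, -0.002], [0.004, -0.003, -1.0]]
contact_force: [0.7, 0.4, -1.0]
gripper_width: 0.649
grasp_force: 33.0
```

>>> servo_tool(motion=[[[0, 0, 0, 0], [0, 0, 20, 0], [0, 0, 50, 0], [0, 0, 60, 0], [0, 0, 60, 0]]])

```text
time: 31.72
tcp_pos: [0.476, 0.2795, 0.0724]
ee_rot: [[-0.974, 0.226, -0.002], [0.226, 0.974, -0.001], [0.001, -0.001, -1.0]]
contact_force: [0.5, 0.1, -0.6]
gripper_width: 0.648
grasp_force: 33.0
```

Run:
```python
from go import *
st(); go(.475,.280,.0395)
s=bot.snapshot("wrist"); cv2.imwrite("pics/w9.png",s["pixels"][:,:,::-1])
```

```text
t 31.73 tcp [0.476  0.2795 0.0724] q [ 19.9  11.9 114.   -0.   54.2 -57. ] w 0.648 F [ 0.5  0.1 -0.6] g 33.02839279174805 xax [-0.974  0.226  0.001] zax [-0.002 -0.001 -1.   ]
shift [ 1.   0.3 32.9] dist 33.0
```

View pics/w9.png

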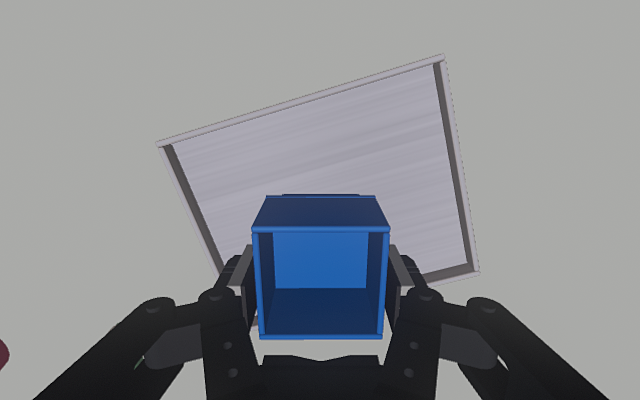

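The square cup hangs upright over the middle of the tray, whose corners are at (160,145), (442,58) and (476,272). I'll lower it to the floor, release and retreat.

>>> servo_tool(motion=[[[0, 0, 10, 0], [0, 0, 20, 0], [0, 0, 27, 0], [0, 0, 31, 0], [0, 0, 33, 0]]])

```text
time: 32.4
tcp_pos: [0.4756, 0.2798, 0.0399]
ee_rot: [[-0.974, 0.226, -0.0], [0.226, 0.974, -0.0], [0.0, -0.0, -1.0]]
contact_force: [-0.1, 1.0, -2.3]
gripper_width: 0.648
grasp_force: 33.0
```

>>> servo_tool(motion=[[[0, 0, 0, 0], [0, 0, 0, 0], [0, 0, 0, 0], [0, 0, 0, 0], [0, 0, 0, 0]]])

```text
time: 33.02
tcp_pos: [0.4758, 0.2798, 0.0403]
ee_rot: [[-0.974, 0.226, 0.0], [0.226, 0.974, 0.0], [-0.0, 0.0, -1.0]]
contact_force: [0.1, -0.2, -1.5]
gripper_width: 0.647
grasp_force: 33.0
```

>>> servo_tool(motion=[[[0, 0, 0.5, 0], [0, 0, 1, 0], [0, 0, 1.5, 0], [0, 0, 1.5, 0], [0, 0, 1.5, 0]]])

```text
time: 33.65
tcp_pos: [0.4758, 0.2798, 0.0391]
ee_rot: [[-0.974, 0.226, -0.0], [0.226, 0.974, -0.0], [0.0, -0.0, -1.0]]
contact_force: [-2.6, -0.7, 3.1]
gripper_width: 0.653
grasp_force: 33.6
```

>>> servo_tool(motion=[[[0, 0, 0, 0], [0, 0, 0, 0], [0, 0, 0, 0], [0, 0, 0, 0], [0, 0, 0, 0]]], grip=1)

```text
time: 34.28
tcp_pos: [0.4757, 0.2798, 0.0387]
ee_rot: [[-0.974, 0.226, 0.0], [0.226, 0.974, -0.0], [-0.0, 0.0, -1.0]]
contact_force: [-0.5, 0.3, 0.6]
gripper_width: 1.001
grasp_force: 0.0
```

>>> servo_tool(motion=[[[0, 0, -15, 0], [0, 0, -50, 0], [0, 0, -100, 0], [0, 0, -150, 0], [0, 0, -180, 0]]])

```text
time: 34.9
tcp_pos: [0.4768, 0.2803, 0.2234]
ee_rot: [[-0.974, 0.226, 0.006], [0.226, 0.974, 0.002], [-0.005, 0.003, -1.0]]
contact_force: [0.4, -0.9, -0.2]
gripper_width: 1.0
grasp_force: 0.0
```

>>> servo_tool(motion=[[[0, 60, 0, 0], [0, 120, 0, 0], [0, 170, 0, 0], [0, 200, 0, 0], [0, 200, 0, 0]]])

```text
time: 35.52
tcp_pos: [0.5207, 0.4764, 0.2193]
ee_rot: [[-0.975, 0.224, 0.001], [0.224, 0.975, 0.0], [-0.001, 0.001, -1.0]]
contact_force: [0.1, -0.5, 0.8]
gripper_width: 1.001
grasp_force: 0.0
```

Run:
```python
from go import *
st(); a=bot.snapshot("top")["pixels"]; b=bot.snapshot("side")["pixels"]
im=np.vstack([a[100:330,100:600],b[100:350,160:660] if b.shape[1]>=660 else np.pad(b[100:350,140:640],((0,0),(0,0),(0,0)))])[:,:,::-1]
cv2.imwrite("pics/end.png",cv2.resize(im,None,fx=1.2,fy=1.2))
```

```text
t 35.52 tcp [0.5207 0.4764 0.2193] q [ 34.2  20.7  86.2   0.   73.1 -42.8] w 1.001 F [ 0.1 -0.5  0.8] g 0.0 xax [-0.975  0.224 -0.001] zax [ 0.001  0.    -1.   ]
```

View pics/end.png

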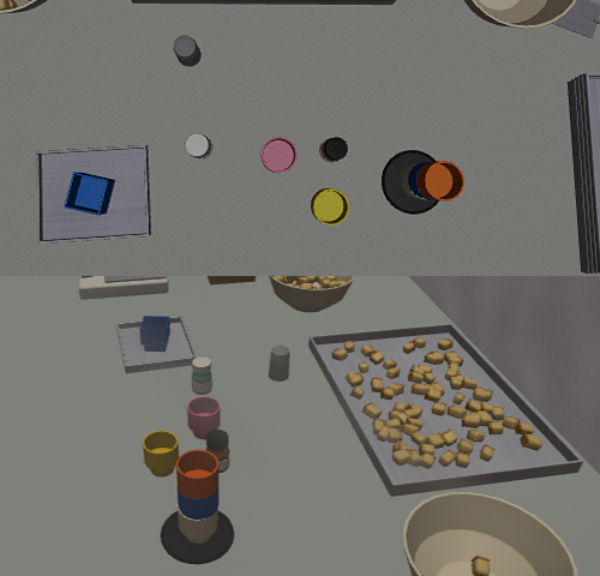

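The final picture shows the upright cream/blue/orange stack on the mat, the square cup standing in the tray, and the jars and shaker undisturbed.

```bash
python3 -c "
from workcell import bot
print(bot.finish_job())"
```

```text
the job is handed in; nothing more can be done
None
```

The job is handed in at about 36 s: cream, blue and orange are nested upright in the middle of the mat, the square blue cup stands in the tray, the jars and salt shaker were not moved, and the gripper is open and clear.

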